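# Seat a bayonet lock core in the spring-return test frame

## Robot

A 7-joint arm with a two-finger parallel gripper is mounted at the origin on the work surface. World frame = base frame: x ahead of the robot, y to its left, z up, the work surface at z = 0. Lengths are in m, angles in rad, forces in N, time in s.
With the tool pointing down it reaches from about 0.425 to 0.95 m from the base axis. Payload 16.7 kg.
Tool frame: the origin (TCP) lies midway between the tips of the shut fingers; the grasp point (between the pads) lies behind it (r.grip_point_offset is the x of the grasp point in the tool frame, in m); x points along the fingers, y is the direction in which the jaws open and shut, and the axes are right-handed (so a half turn about x gives the same grasp; the last joint's range is limited). The gripper opens to 94 mm and grips with 3 to 60 N. Pads are 16 mm wide; open, the fingers measure 119 mm over their backs; the gripper's body (75 mm by 177 mm) begins 78 mm behind the grasp point.
Start: joints at [0.982, 0.426, 0.074, 1.606, -0.034, 1.111, -0.067], TCP at [0.287, -0.611, 0.205] pointing down, gripper open.
Joint ranges: [-2.85, 2.85], [-0.5, 2.14], [-1.23, 1.37], [0.21, 2.46], [-1.02, 4.16], [0.16, 2.05], [-2.73, 2.73]. Speed limits (rad/s): [1.89, 1.89, 2.39, 2.39, 3.01, 3.01, 3.01].

## Interface

Orientations are given as a unit quaternion [x, y, z, w].
In Python, from plant import r, snapshot gives the robot as it stands. The module is installed in compiled form; this text tells all that it offers.
- The arm moves only by the shell command python3 -m creep 'ROWS' [OPENING] [FORCE]. ROWS is JSON, a list of rows, each a list of 4 numbers: the shift along the world's x, y, z in m, then the turn about the world's z in rad. In form: [[x, y, z, roll], ...]. A call has 1 to 12 rows; each row is the pose to reach, as a shift and turn from the pose commanded when the call began; what a row does not reach only later rows make up. A row lasts 1/8 s, in which the tool goes at most 62.5 mm and 10.7 degrees, less where a joint would pass 70% of its speed; a pose out of reach is approached as far as the arm can. A call with a gripper value outside its range is refused whole. OPENING is the opening, from 0 (shut) to 1 (fully open), set as the call begins (- or left out, the last holds). The fingers move at their own pace and stop on an object; FORCE is the grip in N (left out, the last holds). Time passes only in rows, so rows that repeat a pose let the fingers close. It gives the time, the measured TCP pose, the force and the opening at its end, in the units of the state.
- r.read_state(): the state, without advancing time (a new reading comes with each control period).
- snapshot(name): name is "scene" or "top" or "wrist"; returns a dict with "img" (420x560x3 uint8, red, green, blue), "depth" (420x560 float32, m along the optical axis (not along the pixel's ray), 0 where there is no reading), "intrinsics" (3x3 intrinsics, pixels), "cam_to_world" (4x4, takes a point from camera to world coordinates); the wrist camera has in their place "mount" (4x4, takes a point from camera to tool coordinates, whose origin is the TCP and whose axes are the tool frame's). Camera axes: x right, y down, z forward; pixel columns grow to the right and rows downward; lengths in m; the calibration is good to about 2 mm. A picture is of the moment at which its call begins: read the wrist's pose just before it.
- r.finish_job(): hands the job in, once; it reports no verdict.
The state is a dict: "time_s": time; "joint_pos": joint angles; "qd": joint speeds; "joint_efforts": joint torques, N m; "tcp_pos": TCP position; "ee_rot": TCP orientation; "force": force on the tool from outside, world axes, zero at the start; "moment": the same for the moment, N m; "opening": finger opening in m.
Only numpy, scipy, OpenCV 4.12 (cv2) and the standard library are available. Lean on these libraries where they do the work, as an engineer would, in place of code of your own. Each camera call takes 0.05 s, during which the arm holds its last target.

## Task

Lift the blue-headed lock core out of its wooden stand, gripping its thin plastic head gently, and put its cross pin through the slot in the aluminium plate of the test frame. Push it straight down against the spring until its flange is down on the plate, then turn it a quarter turn clockwise (seen from above) so that the orange cam swings round with it, and finish while still holding it there, seated and fully turned: do not let go, the springs would turn it back. Leave the red core, padlock, pliers and key tray where they are.

Things in the scene. Friction and masses are not known exactly. Their poses are not given: they have to be found in the camera images.
- core_center (a point): Centre of the BLUE core's plastic head, half-way up: head 40 long (x) x 26 wide (y) x 44 high (z up), a dark line along x on top. Starts upright, 71 mm above the table, hanging by its flange in a wooden stand 70 x 70 x 45 high; it just lifts out (free once 17 up). Grip across the 26 mm width with 10 to 25 N; over 35 N on each finger cracks it. A half turn makes no difference.
- core: The same blue core (loose, about 110 g); origin on its axis at its underside, 42.5 mm below core_center, same axes. Under the head is a brass flange, 46 diameter, 4 thick, its underside 26 below core_center; then a shank 18 diameter; at the foot a steel cross pin (round below, flat on top), 8 thick, 34 long along x, its underside 16.5 below the flange's underside.
- socket_mouth (a point): Centre of the keyhole in the test frame's fixed aluminium plate (90 x 90 x 6 thick, on three pillars), on its upper face, 45 mm above the table; z up, x along the slot. Slot 37.5 long (x) x 11.5 wide (y), with a 22 x 22 square opening in its middle for the shank. The core enters with its x along this x, either way round.
- frame: The test frame, fixed, base 110 x 110; origin under the keyhole on the table, axes as socket_mouth. The pin meets the sprung brass carrier (channel 10.5 wide) with the flange 6 mm above the plate; press 6 more (about 8 N) till the flange is on the plate. Turn the core only with the flange within 2.5 of the plate; once turned, the pin is caught under the plate and can rise 2.5 at most.
- press (a joint): How far the sprung carrier under the keyhole is pushed down, m: 0 at rest, about 0.006 with the flange on the plate. Spring about 5 N at rest, rising 0.35 N per mm.
- turn (a joint): Turn of the carrier and its orange cam (tongue 16 wide, reaching 82 mm from the axis, under the plate), rad, clockwise from above: 0 at rest (cam along -x of socket_mouth), end stop 1.571 (cam along +y). A return spring resists with 0.05 N m, rising to 0.21 at the end. The pin has play: the carrier lags about 0.07 rad behind the core.
- redcore_center (a point): Centre of the head of the RED lock core, same shape as the blue one, in a stand like it; its top is 93 mm above the table. Not to be disturbed.
- padlock: Brass padlock lying flat, body 50 x 45 x 20 high, shackle to +x reaching 60 from the origin; origin under the body's centre. Not to be disturbed.
- pliers: Green-handled pliers lying flat, 160 long along x, 55 wide, 16 high; origin under the pivot, 50 from the jaw tips. Not to be disturbed.
- keytray: Red open tray of keys, 90 x 130 x 35 high; origin under its centre. Not to be disturbed.
There are look-alikes about, which are no part of the job. There is more than one size of the frame; the job needs the largest.

How it is judged:
By the outcome, as a careful person would: the job done as asked, in the order asked, and still so for the second after the job is handed in, while the arm keeps its last pose, push and grip.
It also fails if it takes over 48 s, if anything falls off the work surface, if the arm or the gripper's body presses on something with over 40 N, if the wrist force passes 120 N, or if a joint passes its speed limit or range.

## Working session

There is one attempt and no reset: what is moved stays moved. The work goes in short steps, Python scripts to look and compute and a shell command to move; the robot and the scene stay as the last step left them, time stands still between calls to the robot, and variables do not carry over. Pictures are saved under pics/ and viewed, and the job is handed in when it is done.

```bash
mkdir -p pics; cat > h.py <<'E'
import numpy as np,cv2
from plant import r,snapshot
def save(n,f):
    s=snapshot(n); cv2.imwrite('pics/'+f+'.png',cv2.cvtColor(s['img'],cv2.COLOR_RGB2BGR)); 
    np.savez('pics/'+f+'.npz',**{k:v for k,v in s.items()}); return s
def pts(s,T):
    K=np.array(s['intrinsics']);d=s['depth'];v,u=np.mgrid[0:d.shape[0],0:d.shape[1]]
    P=np.stack([(u-K[0,2])/K[0,0]*d,(v-K[1,2])/K[1,1]*d,d],-1)
    return P@T[:3,:3].T+T[:3,3]
E
python3 - <<'E'
from h import *
print({k:np.round(v,3) for k,v in r.read_state().items()}, r.grip_point_offset)
for n in['scene','top','wrist']:
    s=save(n,n+'0'); print(n,np.round(s.get('cam_to_world',s.get('mount')),3).tolist(),np.round(s['intrinsics'],1).tolist())
E
```

```text
{'time_s': np.float64(0.0), 'joint_pos': array([ 0.981,  0.427,  0.074,  1.607, -0.034,  1.111, -0.067]), 'qd': array([ 0.   , -0.001,  0.001, -0.001, -0.   , -0.002,  0.001]), 'joint_efforts': array([ 1.0000e-03, -9.3581e+01,  3.6670e+00, -4.5417e+01, -4.9000e-02,
        2.0000e-02,  0.0000e+00]), 'tcp_pos': array([ 0.287, -0.61 ,  0.205]), 'ee_rot': array([-0.69 , -0.155,  0.69 , -0.154]), 'force': array([0.325, 0.471, 0.078]), 'moment': array([-0.008,  0.008,  0.023]), 'opening': np.float64(0.094)} -0.0188
scene [[0.574, 0.505, -0.645, 1.198], [0.819, -0.363, 0.444, -0.47], [-0.009, -0.783, -0.622, 0.713], [0.0, 0.0, 0.0, 1.0]] [[447.0, 0.0, 274.2], [0.0, 447.0, 213.3], [0.0, 0.0, 1.0]]
top [[0.019, -0.995, 0.094, 0.448], [-0.999, -0.016, 0.029, -0.03], [-0.027, -0.094, -0.995, 1.048], [0.0, 0.0, 0.0, 1.0]] [[483.3, 0.0, 274.0], [0.0, 483.3, 205.2], [0.0, 0.0, 1.0]]
wrist [[0.001, -0.245, 0.97, -0.179], [1.0, 0.001, -0.001, -0.001], [-0.001, 0.97, 0.245, -0.07], [0.0, 0.0, 0.0, 1.0]] [[372.9, 0.0, 281.9], [0.0, 372.9, 204.6], [0.0, 0.0, 1.0]]
```

View pics/top0.png

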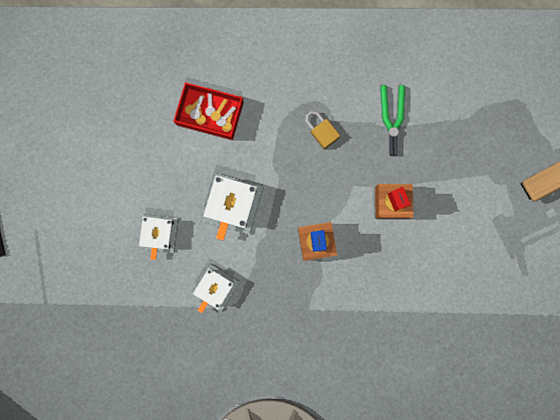

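View pics/scene0.png

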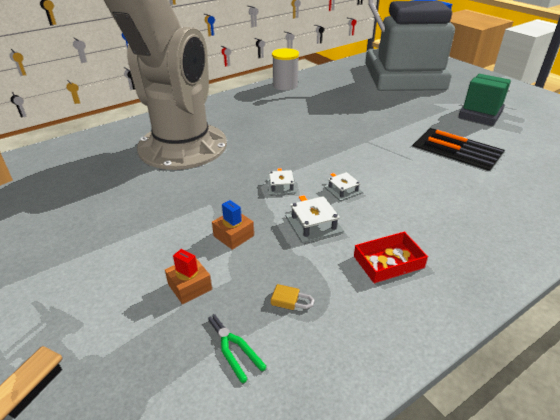

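View pics/wrist0.png

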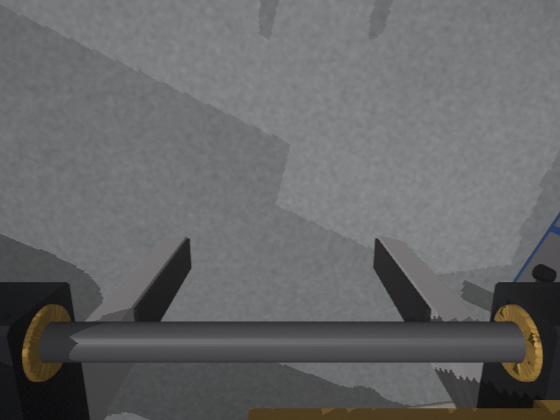

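Top view: the largest frame is at about (230,201) with its cam at (222,232), and the blue core is at (319,240). Next I'll measure both.

```bash
cat > m.py <<'E'
from h import *
def ld(f): return dict(np.load('pics/'+f+'.npz'))
def ray(s,uv,z,T=None):
    T=s['cam_to_world'] if T is None else T
    K=s['intrinsics']; uv=np.atleast_2d(uv).astype(float)
    d=np.c_[(uv[:,0]-K[0,2])/K[0,0],(uv[:,1]-K[1,2])/K[1,1],np.ones(len(uv))]@T[:3,:3].T
    return T[:3,3]+d*((z-T[2,3])/d[:,2])[:,None]
E
python3 - <<'E'
from m import *
for f in['top0','scene0']:
    s=ld(f);P=pts(s,s['cam_to_world']);hsv=cv2.cvtColor(s['img'],cv2.COLOR_RGB2HSV)
    ok=(s['depth']>0)
    box=(P[...,0]>.3)&(P[...,0]<.9)&(abs(P[...,1])<.5)
    def rep(name,m,zlo,zhi):
        m=m&ok&box&(P[...,2]>zlo)&(P[...,2]<zhi)
        n,lab,st,c=cv2.connectedComponentsWithStats(m.astype(np.uint8))
        for i in range(1,n):
            if st[i,4]<25: continue
            Q=P[lab==i]; rect=cv2.minAreaRect((Q[:,:2]*1000).astype(np.float32))
            print(f,name,st[i],'z',np.round(np.median(Q[:,2]),4),'rect',np.round(rect[0],1),np.round(rect[1],1),round(rect[2],1),'px',np.round(cv2.minAreaRect(np.argwhere(lab==i)[:,::-1].astype(np.float32))[0],1))
    H,S,V=hsv[...,0],hsv[...,1],hsv[...,2]
    rep('blue',(H>100)&(H<130)&(S>120),.085,.1)
    rep('white',(S<60)&(V>120),.035,.055)
    rep('orange',(H>3)&(H<20)&(S>180)&(V>150),.01,.045)
    rep('red',((H<4)|(H>175))&(S>180),.085,.1)
s=ld('top0');im=cv2.cvtColor(s['img'],cv2.COLOR_RGB2BGR)
cv2.imwrite('pics/c1.png',np.hstack([cv2.resize(im[165:250,190:275],None,fx=4.6,fy=4.6,interpolation=2),cv2.resize(im[205:290,275:360],None,fx=4.6,fy=4.6,interpolation=2)]))
E
```

```text
top0 blue [312 231  15  20 238] z 0.0925 rect [469.6 -91.9] [38.4 24.7] 8.0 px [318.7 240.5]
top0 white [ 204  176   53   52 1642] z 0.0448 rect [549.   91.2] [90.2 90.2] 75.2 px [230.1 201.4]
top0 orange [217 222  11  18 114] z 0.0334 rect [488.1 108.2] [14.4 35. ] 75.0 px [221.9 230.5]
top0 orange [151 248   6  11  52] z 0.0229 rect [438.2 254.2] [10.1 21.8] 87.1 px [153.5 253. ]
top0 orange [199 302   8  10  45] z 0.023 rect [328.6 145.8] [ 9.  21.6] 57.7 px [202.5 306.5]
top0 red [391 187  20  22 240] z 0.0926 rect [ 557. -253.] [38.4 26.5] 21.9 px [400.5 197.9]
scene0 blue [222 200  19  14 157] z 0.0909 rect [472.1 -90.9] [43.1 26.5] 6.1 px [231.  206.6]
scene0 white [291 197  49  31 859] z 0.0435 rect [552.1  94. ] [91.5 94.6] 75.7 px [315.  211.5]
scene0 orange [299 196   8   5  27] z 0.0321 rect [482.3 111.3] [14.2 19.9] 73.1 px [302.5 198. ]
scene0 orange [226 215  27  20 151] z 0.0432 rect [496.  -83.8] [34.8 70.8] 24.9 px [239.3 226.8]
scene0 orange [177 261  32  29 210] z 0.0435 rect [ 581.  -243.7] [42.6 82.6] 30.5 px [191.8 278.8]
scene0 orange [166 266  10   8  40] z 0.0436 rect [ 531.2 -275.6] [19.5 19.2] 74.0 px [170.4 269.5]
scene0 red [173 249  22  17 199] z 0.0912 rect [ 559.8 -251.1] [41.2 28.1] 23.9 px [183.9 256.7]
```

View pics/c1.png

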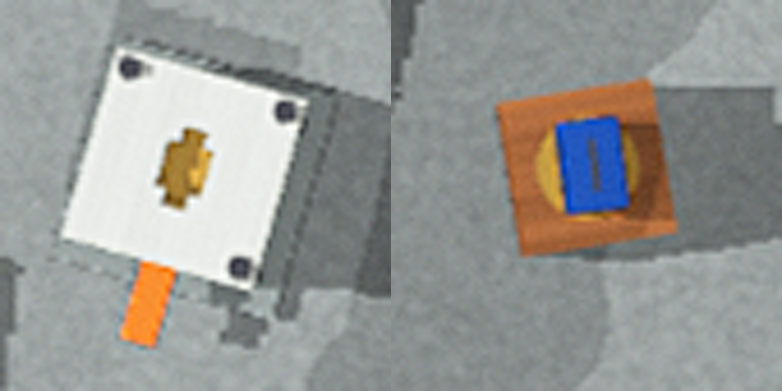

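```bash
python3 - <<'E'
from m import *
from scipy.spatial.transform import Rotation as R
st=r.read_state();M=R.from_quat(st['ee_rot']).as_matrix();print(M.round(3))
y=M[:,1];print('jaw yaw',np.degrees(np.arctan2(y[1],y[0])),'tcp yaw',np.degrees(np.arctan2(st['tcp_pos'][1],st['tcp_pos'][0])))
E
```

```text
[[-0.001  0.426 -0.905]
 [ 0.001 -0.905 -0.426]
 [-1.    -0.001  0.   ]]
jaw yaw -64.80531658840843 tcp yaw -64.8061860797139
```

```bash
python3 -m creep '[[0.02,0.05,0.01,0.18],[0.035,0.1,0.02,0.36],[0.05,0.15,0.03,0.54],[0.07,0.2,0.03,0.72],[0.085,0.25,0.03,0.9],[0.105,0.3,0.03,1.08],[0.12,0.35,0.03,1.26],[0.14,0.4,0.03,1.44],[0.155,0.44,0.02,1.62],[0.17,0.48,0.01,1.8],[0.18,0.51,0.005,1.98],[0.183,0.519,0,2.16]]' 1 15; python3 -m creep '[[0,0,0,0.18],[0,0,0,0.36],[0,0,0,0.54],[0,0,0,0.68],[0,0,0,0.68]]'
cat > w.py <<'E'
import sys
from m import *
from scipy.spatial.transform import Rotation as R
def wsave(f):
    st=r.read_state();T=np.eye(4);T[:3,:3]=R.from_quat(st['ee_rot']).as_matrix();T[:3,3]=st['tcp_pos']
    s=save('wrist',f);W=T@np.array(s['mount']);y=T[:3,1]
    print('t',round(float(st['time_s']),2),'tcp',np.round(st['tcp_pos'],4),'jawyaw',round(np.degrees(np.arctan2(y[1],y[0])),2),'xax',np.round(T[:3,0],3),'F',np.round(st['force'],1),'M',np.round(st['moment'],2),'open',st['opening'],'q',np.round(st['joint_pos'],2))
    s['cam_to_world']=W;np.savez('pics/'+f+'.npz',**s);return s,W
if __name__=='__main__': wsave(sys.argv[1])
E
python3 w.py w1
```

```text
time_s: 1.65
tcp_pos: [0.4707, -0.0896, 0.2052]
ee_rot: [0.186, 0.682, -0.186, 0.682]
force: [-0.7, -0.8, -0.2]
opening: 0.0937
time_s: 2.28
tcp_pos: [0.4702, -0.0918, 0.2054]
ee_rot: [-0.048, 0.706, 0.048, 0.705]
force: [0.1, -0.2, -0.5]
opening: 0.0942
t 2.27 tcp [ 0.4702 -0.0918  0.2054] jawyaw 97.87 xax [-0. -0. -1.] F [ 0.1 -0.2 -0.5] M [ 0.05 -0.18 -0.04] open 0.09419896233515508 q [ 0.61  0.15 -0.59  2.    0.1   1.02  1.68]
```

View pics/w1.png

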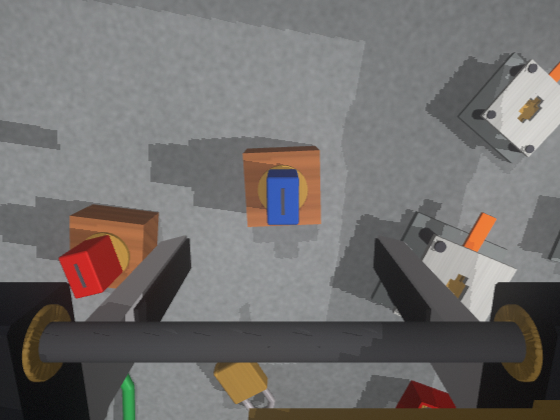

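Wrist view: the blue head is centred at about (283,197), between the fingers and aligned with the image. Now measuring it in this view.

```bash
cat > mb.py <<'E'
import sys
from m import *
for f in sys.argv[1:]:
    s=ld(f);W=s['cam_to_world'];P=pts(s,W);hsv=cv2.cvtColor(s['img'],cv2.COLOR_RGB2HSV)
    H,S=hsv[...,0],hsv[...,1]
    m=(H>100)&(H<130)&(S>120)&(P[...,2]>.086)&(P[...,2]<.1)
    n,lab,st,c=cv2.connectedComponentsWithStats(m.astype(np.uint8));i=1+np.argmax(st[1:,4])
    uv=np.argwhere(lab==i)[:,::-1]; Q=ray(s,uv,.093)
    c=cv2.minAreaRect((Q[:,:2]*1000).astype(np.float32));print(f,st[i],np.median(P[lab==i][:,2]),np.round(np.r_[c[0],c[1],c[2]],1))
    # dark line
    hull=np.zeros(m.shape,np.uint8);cv2.fillConvexPoly(hull,cv2.convexHull(uv.astype(np.int32)),1)
    hull=cv2.erode(hull,np.ones((5,5)));d=(hull>0)&(hsv[...,2]<np.median(hsv[...,2][lab==i])*.75)
    if d.sum()>8:
        q=ray(s,np.argwhere(d)[:,::-1],.093)[:,:2]*1000;c=cv2.minAreaRect(q.astype(np.float32));print('line',d.sum(),np.round(np.r_[c[0],c[1],c[2]],1), q.mean(0).round(1))
E
python3 mb.py top0 scene0 w1
```

```text
top0 [312 231  15  20 237] 0.09251658345908464 [469.5 -91.7  38.4  24.8   8.1]
line 18 [469.7 -91.9  21.7   2.7   7.7] [470.  -91.9]
scene0 [222 200  19  14 147] 0.09104091105120915 [476.9 -93.2  45.3  30.2   5.9]
w1 [ 267  176   32   49 1344] 0.09270848428241638 [468.6 -90.7  39.8  24.7   7.4]
line 87 [469.1 -90.5  21.5   2.4   7.9] [469.7 -90.7]
```

```bash
python3 -m creep '[[-0.001,0.001,-0.05,0],[-0.001,0.001,-0.1,0],[-0.001,0.001,-0.135,0],[-0.001,0.001,-0.15,0],[-0.001,0.001,-0.15,0]]' 1 15; python3 -m creep '[[0,0,0,0],[0,0,0,0],[0,0,0,0],[0,0,0,0],[0,0,0,0],[0,0,0,0]]' 0.2 18; python3 w.py w2
```

```text
time_s: 2.95
tcp_pos: [0.4692, -0.0905, 0.0553]
ee_rot: [-0.048, 0.706, 0.049, 0.705]
force: [0.3, -0.1, 0.3]
opening: 0.0939
time_s: 3.7
tcp_pos: [0.4694, -0.0908, 0.0555]
ee_rot: [-0.049, 0.705, 0.049, 0.705]
force: [-0.1, -0.0, -0.7]
opening: 0.0371
t 3.7 tcp [ 0.4694 -0.0908  0.0555] jawyaw 97.91 xax [ 0. -0. -1.] F [-0.1 -0.  -0.7] M [ 0.08 -0.16 -0.01] open 0.037120666327561905 q [ 0.52  0.36 -0.54  2.14  0.29  0.71  1.5 ]
```

View pics/w2.png

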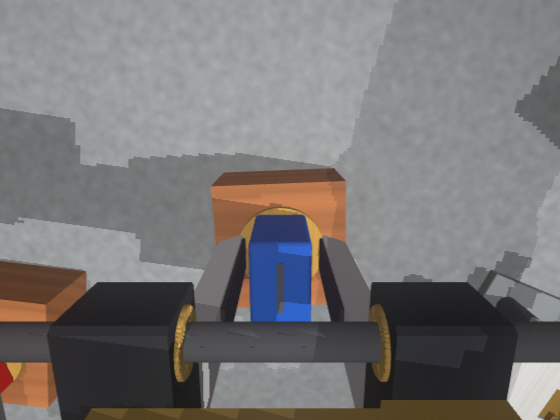

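```bash
python3 -m creep '[[0,0,0,0],[0,0,0,0],[0,0,0,0],[0,0,0,0],[0,0,0,0],[0,0,0,0]]' 0.15 21; python3 w.py w3; python3 -m creep '[[0,0,0.01,0],[0,0,0.025,0],[0,0,0.06,0],[0,0,0.1,0],[0,0,0.13,0],[0,0,0.13,0]]'; python3 w.py w4
```

```text
time_s: 4.5
tcp_pos: [0.4693, -0.0907, 0.0554]
ee_rot: [-0.049, 0.705, 0.049, 0.705]
force: [0.5, 0.2, 0.1]
opening: 0.0258
t 4.5 tcp [ 0.4693 -0.0907  0.0554] jawyaw 97.91 xax [-0. -0. -1.] F [0.5 0.2 0.1] M [ 0.04 -0.11  0.01] open 0.025823387271261357 q [ 0.52  0.36 -0.54  2.14  0.29  0.71  1.5 ]
time_s: 5.3
tcp_pos: [0.4707, -0.0909, 0.1885]
ee_rot: [-0.049, 0.704, 0.048, 0.707]
force: [-0.1, -0.7, -1.1]
opening: 0.0258
t 5.3 tcp [ 0.4707 -0.0909  0.1885] jawyaw 97.9 xax [ 0.005 -0.002 -1.   ] F [-0.1 -0.7 -1.1] M [ 0.13 -0.17  0.03] open 0.025818277010760636 q [ 0.61  0.17 -0.61  2.02  0.12  0.98  1.66]
```

View pics/w4.png

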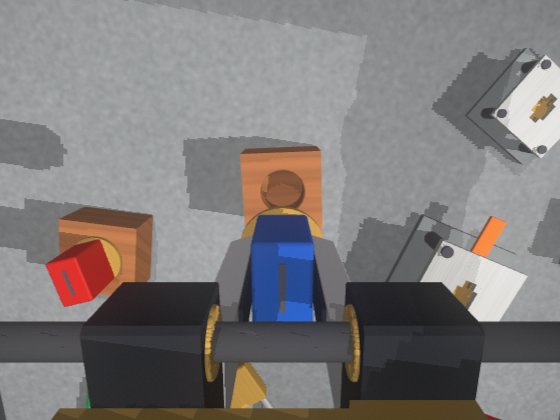

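```bash
python3 -m creep '[[0.04,0.035,0.01,-0.1],[0.08,0.07,0.01,-0.2],[0.12,0.11,0.01,-0.3],[0.15,0.145,0.01,-0.4],[0.166,0.159,0.01,-0.4],[0.166,0.159,0.01,-0.4],[0.166,0.159,0.01,-0.4]]'; python3 w.py w5
```

```text
time_s: 6.22
tcp_pos: [0.6346, 0.0675, 0.1947]
ee_rot: [0.092, 0.702, -0.093, 0.701]
force: [0.1, 0.5, -1.3]
opening: 0.0261
t 6.22 tcp [0.6346 0.0675 0.1947] jawyaw 74.99 xax [-0.001 -0.    -1.   ] F [ 0.1  0.5 -1.3] M [ 0.04 -0.09 -0.01] open 0.026108303924414947 q [ 0.23  0.43 -0.57  1.67  0.26  1.11  0.89]
```

View pics/w5.png

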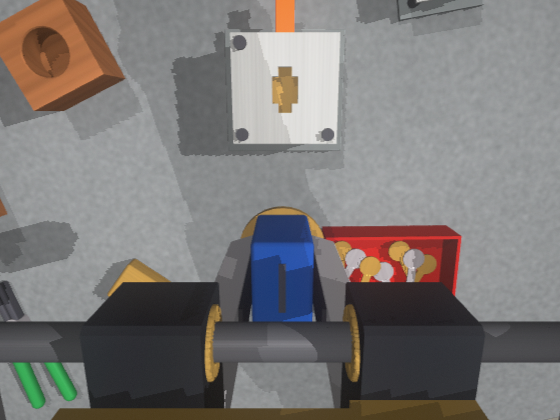

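Wrist view: the keyhole is centred at about (285,90), the plate is square to the image and the cam points up. The core is still held. I'll measure the keyhole.

```bash
cat > mk.py <<'E'
import sys
from m import *
for f in sys.argv[1:]:
    s=ld(f);W=s['cam_to_world'];P=pts(s,W);hsv=cv2.cvtColor(s['img'],cv2.COLOR_RGB2HSV)
    near=np.hypot(P[...,0]-.549,P[...,1]-.091)
    m=(near<.075)&(hsv[...,1]<60)&(abs(P[...,2]-.045)<.005)
    n,lab,st,c=cv2.connectedComponentsWithStats(m.astype(np.uint8));i=1+np.argmax(st[1:,4])
    uv=np.argwhere(lab==i)[:,::-1];Q=ray(s,uv,.045)[:,:2]*1000
    c=cv2.minAreaRect(Q.astype(np.float32));print(f,'plate',np.round(np.r_[c[0],c[1],c[2]],1))
    h=np.zeros(m.shape,np.uint8);cv2.fillConvexPoly(h,cv2.convexHull(uv.astype(np.int32)),1)
    k=((h>0)&(hsv[...,1]>75)&(near<.04)).astype(np.uint8)
    n,lab,st,c=cv2.connectedComponentsWithStats(k);i=1+np.argmax(st[1:,4])
    q=ray(s,np.argwhere(lab==i)[:,::-1],.045)[:,:2]*1000
    c=cv2.minAreaRect(q.astype(np.float32));C=np.cov(q.T);w,v=np.linalg.eigh(C)
    print('  hole',st[i],np.round(np.r_[c[0],c[1],c[2]],1),'mean',q.mean(0).round(1),'pca',np.degrees(np.arctan2(v[1,1],v[0,1])).round(1))
E
python3 mk.py top0 scene0 w5; python3 mb.py w5
```

```text
top0 plate [548.9  90.9  90.4  90.   75.1]
  hole [224 193  12  17 124] [549.6  92.   19.7  35.1  75.7] mean [549.6  92. ] pca 164.4
scene0 plate [554.6  91.5  92.   94.1  75.1]
  hole [310 208   9   7  45] [554.   90.6  19.1  23.5  54.3] mean [554.5  91.3] pca 169.1
w5 plate [548.9  93.   90.   89.6  75. ]
  hole [272  67  26  46 901] [549.3  93.2  21.2  36.4  75. ] mean [549.1  93.2] pca 164.5Traceback (most recent call last):
  File "mb.py", line 7, in <module>
    n,lab,st,c=cv2.connectedComponentsWithStats(m.astype(np.uint8));i=1+np.argmax(st[1:,4])
                                                                        ~~~~~~~~~^^^^^^^^^^
    return _wrapfunc(a, 'argmax', axis=axis, out=out, **kwds)
    return bound(*args, **kwds)
ValueError: attempt to get argmax of an empty sequence
```

```bash
python3 - <<'E'
from m import *
for f in['w1','w3','w4','w5']:
    s=ld(f);d=s['mount'];K=s['intrinsics'];hsv=cv2.cvtColor(s['img'],cv2.COLOR_RGB2HSV)
    H,S,V=[hsv[...,i] for i in range(3)]
    if f=='w1': continue
    m=((H>100)&(H<130)&(S>120)).astype(np.uint8)
    m[320:]=0
    # top face: tool x of head top = -(0.0156+0.022)
    xt=-(0.0157+0.022)
    uv=np.argwhere(m)[:,::-1].astype(float)
    D=np.c_[(uv[:,0]-K[0,2])/K[0,0],(uv[:,1]-K[1,2])/K[1,1],np.ones(len(uv))]@d[:3,:3].T
    q=d[:3,3]+D*((xt-d[0,3])/D[:,0])[:,None]
    dep=s['depth'][uv[:,1].astype(int),uv[:,0].astype(int)]
    Q=d[:3,3]+D*dep[:,None]
    top=(abs(Q[:,0]-np.percentile(Q[:,0],2))<.004)
    print(f,'tool-x of top',np.percentile(Q[:,0],2),'top face y',q[top,1].min()*1000,q[top,1].max()*1000,'z',q[top,2].min()*1000,q[top,2].max()*1000)
    dk=((V<110)&(H>95)&(H<140)&(abs(uv.mean(0)[0]-np.arange(560))<12)[None,:]); 
    for v in(270,285,300): print(v,V[v,270:298].tolist())
E
python3 - <<'E'
import cv2
im=cv2.imread('pics/w5.png');cv2.imwrite('pics/c5.png',cv2.resize(im[200:330,220:350],None,fx=4.6,fy=4.6,interpolation=0))
E
```

```text
w3 tool-x of top -0.03850798088358937 top face y -11.990120397663171 13.79395240742071 z -20.869478058001516 14.455326667287299
270 [153, 152, 153, 152, 152, 152, 153, 153, 124, 90, 84, 84, 83, 82, 82, 94, 133, 151, 152, 151, 152, 151, 152, 150, 152, 151, 152, 151]
285 [152, 152, 153, 154, 153, 152, 152, 151, 123, 91, 83, 83, 82, 81, 83, 103, 138, 151, 151, 152, 151, 152, 151, 152, 152, 152, 150, 151]
300 [152, 151, 152, 151, 151, 151, 150, 151, 131, 99, 83, 82, 82, 81, 80, 104, 139, 151, 151, 151, 152, 150, 151, 151, 151, 152, 151, 151]
w4 tool-x of top -0.038514681239819146 top face y -11.98975783052757 13.881810342573559 z -21.288810110271726 14.45651802923538
270 [152, 151, 151, 151, 151, 151, 152, 151, 124, 91, 84, 84, 81, 83, 82, 93, 134, 151, 151, 152, 153, 152, 151, 152, 151, 152, 152, 151]
285 [150, 151, 151, 150, 151, 150, 151, 151, 123, 90, 85, 83, 83, 80, 83, 92, 133, 151, 151, 151, 150, 151, 151, 151, 150, 151, 150, 152]
300 [150, 150, 151, 150, 150, 149, 149, 149, 130, 97, 83, 82, 80, 82, 81, 102, 137, 151, 150, 151, 151, 151, 151, 151, 150, 151, 149, 152]
w5 tool-x of top -0.038403517050475545 top face y -12.32590311788569 13.381985468749894 z -21.563068021150997 14.175662832151255
270 [122, 120, 121, 120, 121, 121, 120, 122, 98, 73, 68, 68, 68, 67, 68, 109, 155, 170, 170, 146, 126, 126, 127, 126, 124, 121, 123, 121]
285 [120, 120, 119, 119, 120, 119, 120, 120, 97, 71, 68, 68, 66, 66, 66, 84, 110, 121, 120, 120, 121, 120, 121, 119, 121, 120, 120, 119]
300 [119, 119, 119, 118, 120, 120, 120, 119, 98, 71, 68, 67, 66, 64, 66, 83, 110, 119, 120, 120, 119, 120, 119, 120, 119, 119, 121, 120]
```

View pics/c5.png

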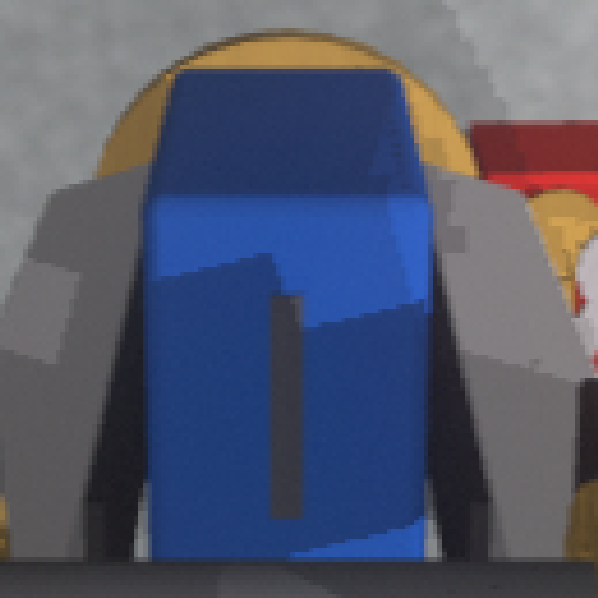

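```bash
python3 - <<'E'
from m import *
s=ld('w5');d=s['mount'];K=s['intrinsics'];print(d[:3].round(4))
for xt in(-.0377,-.0384):
  uv=np.array([[282.2,263.3],[282.1,312.6],[251.3,242.3],[313.5,242.3],[282,242.3]])
  D=np.c_[(uv[:,0]-K[0,2])/K[0,0],(uv[:,1]-K[1,2])/K[1,1],np.ones(len(uv))]@d[:3,:3].T
  q=d[:3,3]+D*((xt-d[0,3])/D[:,0])[:,None];print((q*1000).round(2).tolist())
E
```

```text
[[-4.000e-04 -2.422e-01  9.702e-01 -1.791e-01]
 [ 1.000e+00  7.000e-04  5.000e-04  5.000e-04]
 [-8.000e-04  9.702e-01  2.422e-01 -7.110e-02]]
[[-37.7, 0.71, -11.13], [-37.7, 0.69, 11.16], [-37.7, -11.69, -20.16], [-37.7, 13.26, -20.18], [-37.7, 0.62, -20.17]]
[[-38.4, 0.71, -11.43], [-38.4, 0.69, 10.75], [-38.4, -11.63, -20.41], [-38.4, 13.19, -20.43], [-38.4, 0.62, -20.42]]
```

```bash
python3 -m creep '[[-0.04,0.012,0,0],[-0.08,0.023,-0.01,0],[-0.0856,0.0246,-0.05,0],[-0.0856,0.0246,-0.1,0],[-0.0856,0.0246,-0.116,0],[-0.0856,0.0246,-0.116,0],[-0.0856,0.0246,-0.116,0]]'; python3 w.py w6; python3 - <<'E'
from h import *
s=save('scene','s6');im=cv2.imread('pics/s6.png');a=cv2.resize(im[140:250,260:370],None,fx=5,fy=5,interpolation=2);cv2.imwrite('pics/s6c.png',a)
E
```

```text
time_s: 7.15
tcp_pos: [0.5508, 0.093, 0.0811]
ee_rot: [0.093, 0.7, -0.092, 0.702]
force: [0.7, -0.0, -0.8]
opening: 0.0257
t 7.15 tcp [0.5508 0.093  0.0811] jawyaw 74.98 xax [ 0.002  0.    -1.   ] F [ 0.7 -0.  -0.8] M [ 0.08 -0.17  0.02] open 0.025691882683457404 q [ 0.18  0.44 -0.57  1.95  0.32  0.84  0.74]
```

View pics/s6c.png

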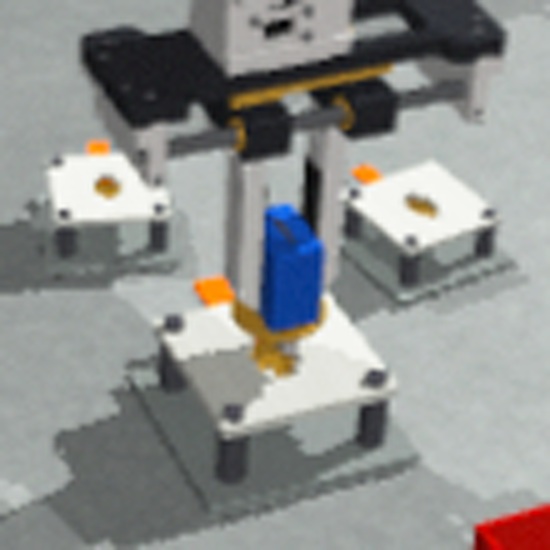

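View pics/w6.png

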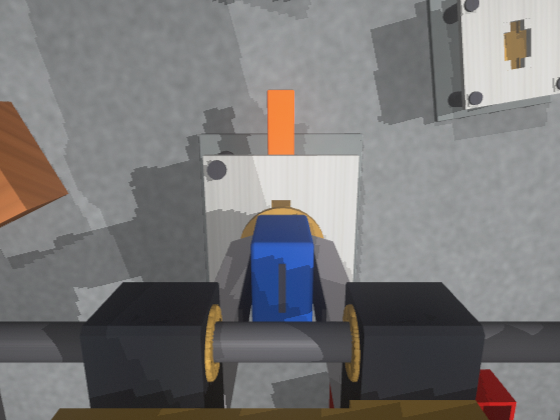

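```bash
python3 -m creep '[[0,0,0,0],[0,0,0,0]]'; python3 w.py w7; cat > ms.py <<'E'
import sys
from m import *
s=ld(sys.argv[1]);W=s['cam_to_world'];T=W@np.linalg.inv(s['mount']);hsv=cv2.cvtColor(s['img'],cv2.COLOR_RGB2HSV)
P=pts(s,W);m=(hsv[...,1]<40)&(hsv[...,2]>110)&(abs(P[...,2]-.045)<.006)&(np.hypot(P[...,0]-.549,P[...,1]-.092)<.075)
tl=lambda uv,z:((ray(s,uv,z)-T[:3,3])@T[:3,:3]*1000).round(2)
for v in(165,180,195,205,220,235):
    u=np.flatnonzero(m[v]); 
    if len(u): e=tl([[u.min()-.5,v],[u.max()+.5,v]],.045); print(v,u.min(),u.max(),e[:,1],e[:,1].mean(),e[0,2])
br=(hsv[...,1]>90)&(hsv[...,0]>8)&(hsv[...,0]<30)
for v in range(198,210):
    u=np.flatnonzero(br[v,262:302])+262
    if len(u): e=tl([[u.min()-.5,v],[u.max()+.5,v]],.045);print(v,u.min(),u.max(),e[:,1],e[:,1].mean(),e[0,2])
E
python3 ms.py w7
```

```text
time_s: 7.5
tcp_pos: [0.55, 0.0928, 0.0799]
ee_rot: [0.092, 0.701, -0.092, 0.701]
force: [-1.0, -0.7, -0.4]
opening: 0.026
t 7.5 tcp [0.55   0.0928 0.0799] jawyaw 74.99 xax [ 0.001 -0.    -1.   ] F [-1.  -0.7 -0.4] M [ 0.03 -0.08  0.02] open 0.02600204504744561 q [ 0.18  0.44 -0.57  1.95  0.32  0.83  0.74]
165 203 358 [-45.16  44.74] -0.2099999999999973 -41.11
180 204 357 [-45.02  44.6 ] -0.21000000000000085 -32.35
195 205 357 [-44.88  45.05] 0.0849999999999973 -23.41
205 205 356 [-45.19  44.76] -0.21499999999999986 -17.35
220 206 355 [-45.05  44.62] -0.21499999999999986 -8.1
235 207 355 [-44.9   45.08] 0.08999999999999986 1.33
202 273 285 [-4.94  2.74] -1.1 -19.2
203 273 290 [-4.94  5.69] 0.375 -18.59
204 273 290 [-4.95  5.7 ] 0.375 -17.98
205 273 290 [-4.95  5.7 ] 0.375 -17.37
206 273 290 [-4.95  5.7 ] 0.375 -16.76
207 273 290 [-4.96  5.71] 0.375 -16.15
208 272 292 [-5.55  6.9 ] 0.6750000000000003 -15.54
209 269 296 [-7.34  9.28] 0.9699999999999998 -14.93
```

```bash
python3 -m creep '[[-0.0007,-0.0005,0,0],[-0.0007,-0.0005,-0.003,0],[-0.0007,-0.0005,-0.006,0],[-0.0007,-0.0005,-0.009,0],[-0.0007,-0.0005,-0.012,0],[-0.0007,-0.0005,-0.014,0],[-0.0007,-0.0005,-0.014,0]]'; python3 w.py w8;python3 ms.py w8|head -6
```

```text
time_s: 8.43
tcp_pos: [0.549, 0.0924, 0.0653]
ee_rot: [0.092, 0.701, -0.092, 0.701]
force: [-0.9, -0.8, -1.3]
opening: 0.0259
t 8.43 tcp [0.549  0.0924 0.0653] jawyaw 75.0 xax [-0. -0. -1.] F [-0.9 -0.8 -1.3] M [ 0.01 -0.14  0.01] open 0.02591756284089214 q [ 0.17  0.46 -0.56  1.96  0.33  0.81  0.73]
165 199 365 [-44.2   45.48] 0.639999999999997 -43.15
180 200 364 [-44.09  45.39] 0.6499999999999986 -34.98
195 200 364 [-44.53  45.84] 0.6550000000000011 -26.65
205 201 363 [-44.28  45.6 ] 0.6600000000000001 -21.0
220 202 362 [-44.17  45.51] 0.6699999999999982 -12.39
235 203 361 [-44.06  45.41] 0.6749999999999972 -3.6
```

The pin is 6–7 mm below the plate's top face with no contact force, so it is in the slot. Next I press down.

```bash
python3 -m creep '[[0,0,-0.003,0],[0,0,-0.005,0],[0,0,-0.007,0],[0,0,-0.009,0],[0,0,-0.010,0],[0,0,-0.010,0],[0,0,-0.010,0]]'; python3 w.py w9
```

```text
time_s: 9.35
tcp_pos: [0.5492, 0.0924, 0.0556]
ee_rot: [0.092, 0.701, -0.092, 0.701]
force: [-0.8, -1.2, 4.9]
opening: 0.0255
t 9.35 tcp [0.5492 0.0924 0.0556] jawyaw 74.99 xax [ 0. -0. -1.] F [-0.8 -1.2  4.9] M [-0.11  0.07  0.04] open 0.025451589807020766 q [ 0.16  0.48 -0.55  1.97  0.35  0.79  0.72]
```

View pics/w9.png

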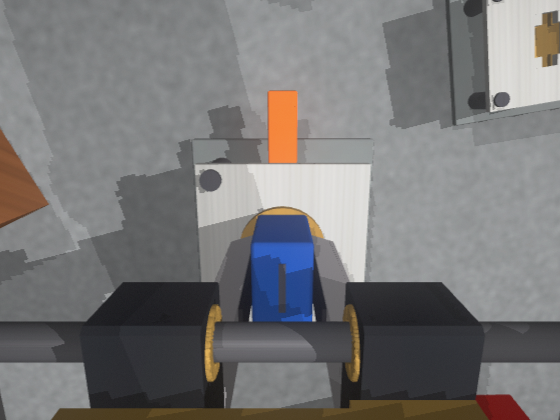

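```bash
python3 -m creep '[[0,0,-0.0005,0],[0,0,-0.001,0],[0,0,-0.001,0]]'; python3 w.py w10; python3 -m creep '[[0,0,-0.0005,0],[0,0,-0.001,0],[0,0,-0.001,0]]';python3 w.py w11
```

```text
time_s: 9.78
tcp_pos: [0.5492, 0.0923, 0.0554]
ee_rot: [0.092, 0.701, -0.093, 0.701]
force: [-7.1, -2.5, 22.4]
opening: 0.026
t 9.78 tcp [0.5492 0.0923 0.0554] jawyaw 74.99 xax [ 0.    -0.001 -1.   ] F [-7.1 -2.5 22.4] M [-0.49  1.47  0.01] open 0.025989706132628843 q [ 0.16  0.48 -0.55  1.97  0.35  0.79  0.72]
time_s: 10.2
tcp_pos: [0.5496, 0.0923, 0.0548]
ee_rot: [0.092, 0.701, -0.093, 0.702]
force: [-8.1, -3.4, 28.1]
opening: 0.0259
t 10.2 tcp [0.5496 0.0923 0.0548] jawyaw 74.99 xax [ 0.001 -0.001 -1.   ] F [-8.1 -3.4 28.1] M [-0.84  1.48 -0.02] open 0.025909388127786634 q [ 0.16  0.48 -0.55  1.97  0.35  0.79  0.72]
```

```bash
python3 -m creep '[[0,0,0.0005,0],[0,0,0.001,0],[0,0,0.001,0]]'; python3 w.py w12; python3 - <<'E'
from h import *
s=save('scene','s12');im=cv2.imread('pics/s12.png');a=cv2.resize(im[140:250,260:370],None,fx=5,fy=5,interpolation=2);cv2.imwrite('pics/s12c.png',a)
E
```

```text
time_s: 10.62
tcp_pos: [0.5496, 0.0923, 0.0549]
ee_rot: [0.092, 0.701, -0.092, 0.701]
force: [-0.9, -1.2, 8.6]
opening: 0.026
t 10.62 tcp [0.5496 0.0923 0.0549] jawyaw 74.99 xax [ 0.001 -0.    -1.   ] F [-0.9 -1.2  8.6] M [-0.36 -0.06  0.02] open 0.025985505651910882 q [ 0.16  0.48 -0.55  1.97  0.35  0.79  0.72]
```

View pics/s12c.png

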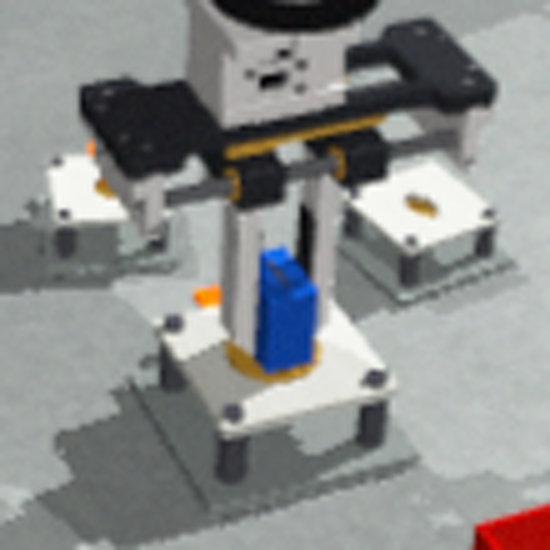

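```bash
python3 -m creep '[[0,0,-0.0003,-0.1],[0,0,-0.0003,-0.2],[0,0,-0.0003,-0.3],[0,0,-0.0003,-0.4],[0,0,-0.0003,-0.5],[0,0,-0.0003,-0.5]]' 0.15 23; python3 w.py w13
```

```text
time_s: 11.48
tcp_pos: [0.55, 0.0926, 0.0549]
ee_rot: [0.264, 0.656, -0.263, 0.657]
force: [-0.2, -0.7, 10.9]
opening: 0.026
t 11.47 tcp [0.55   0.0926 0.0549] jawyaw 46.27 xax [ 0.002  0.    -1.   ] F [-0.2 -0.7 10.9] M [-0.31 -0.18  0.05] open 0.026011017837008873 q [ 0.07  0.46 -0.44  1.98  0.27  0.77  0.28]
```

View pics/w13.png

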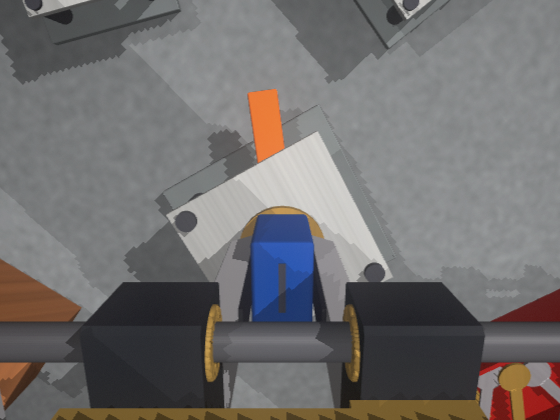

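The cam is following with the expected small lag, and the head is square in the jaws. I'll continue the turn.

```bash
python3 -m creep '[[0,0,0,-0.1],[0,0,0,-0.2],[0,0,0,-0.3],[0,0,0,-0.4],[0,0,0,-0.5],[0,0,0,-0.6],[0,0,0,-0.7],[0,0,0,-0.8],[0,0,0,-0.9],[0,0,0,-1.0],[0,0,0,-1.08],[0,0,0,-1.08]]'; python3 w.py w14;  python3 -m creep '[[0,0,0,-0.03],[0,0,0,-0.06],[0,0,0,-0.06],[0,0,0,-0.06]]'; python3 w.py w15
```

```text
time_s: 13.02
tcp_pos: [0.55, 0.0926, 0.0549]
ee_rot: [0.564, 0.427, -0.563, 0.428]
force: [1.3, -1.0, 10.9]
opening: 0.0261
t 13.03 tcp [0.55   0.0926 0.0549] jawyaw -15.59 xax [ 0.002  0.    -1.   ] F [ 1.3 -1.  10.9] M [-0.44 -0.18  0.18] open 0.026105332994325495 q [-0.13  0.43 -0.19  1.99  0.12  0.73 -0.66]
time_s: 13.58
tcp_pos: [0.5501, 0.0925, 0.0549]
ee_rot: [0.576, 0.411, -0.575, 0.411]
force: [0.3, -1.2, 10.9]
opening: 0.0259
t 13.57 tcp [0.5501 0.0925 0.0549] jawyaw -18.95 xax [ 0.002  0.    -1.   ] F [ 0.3 -1.2 10.9] M [-0.37 -0.21  0.14] open 0.025918232667906264 q [-0.14  0.43 -0.17  1.99  0.11  0.73 -0.71]
```

View pics/w15.png

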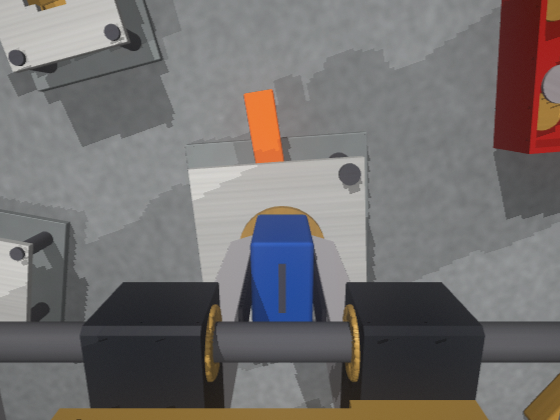

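```bash
cat > mc.py <<'E'
import sys
from m import *
for f in sys.argv[1:]:
    s=ld(f);P=pts(s,s['cam_to_world']);hsv=cv2.cvtColor(s['img'],cv2.COLOR_RGB2HSV)
    m=(hsv[...,0]>3)&(hsv[...,0]<20)&(hsv[...,1]>180)&(hsv[...,2]>120)&(abs(P[...,2]-.032)<.012)&(np.hypot(P[...,0]-.549,P[...,1]-.092)<.1)
    n,lab,st,c=cv2.connectedComponentsWithStats(m.astype(np.uint8));i=1+np.argmax(st[1:,4])
    z=np.median(P[lab==i][:,2]);q=ray(s,np.argwhere(lab==i)[:,::-1],z)[:,:2]*1000
    c=cv2.minAreaRect(q.astype(np.float32));d=np.array(c[0])-[549.2,92.2]
    print(f,st[i,4],z.round(4),np.round(np.r_[c[0],c[1],c[2]],1),'bearing',np.degrees(np.arctan2(d[1],d[0])).round(1))
E
python3 mc.py w9 w13 w14 w15
```

```text
w9 1952 0.0276 [488.6 109.4  15.   37.4  75.6] bearing 164.2
w13 1787 0.0275 [498.3 130.8  15.2  36.7  53.9] bearing 142.9
w14 1955 0.0275 [556.6 155.4  38.1  15.1  83.3] bearing 83.3
w15 1964 0.0276 [560.2 154.9  38.   15.1  80.1] bearing 80.1
```

```bash
python3 -m creep '[[0,0,0,-0.04],[0,0,0,-0.08],[0,0,0,-0.08],[0,0,0,-0.08]]'; python3 w.py w16;python3 -m creep '[[0,0,0,-0.03],[0,0,0,-0.05],[0,0,0,-0.05],[0,0,0,-0.05]]'; python3 w.py w17; python3 mc.py w16 w17
```

```text
time_s: 14.12
tcp_pos: [0.55, 0.0925, 0.0549]
ee_rot: [0.592, 0.387, -0.591, 0.388]
force: [1.6, -0.6, 11.2]
opening: 0.026
t 14.12 tcp [0.55   0.0925 0.0549] jawyaw -23.54 xax [ 0.002  0.    -1.   ] F [ 1.6 -0.6 11.2] M [-0.41 -0.16  0.2 ] open 0.02604566731009221 q [-0.16  0.43 -0.15  1.99  0.1   0.73 -0.78]
time_s: 14.68
tcp_pos: [0.5501, 0.0924, 0.0549]
ee_rot: [0.602, 0.372, -0.6, 0.373]
force: [2.4, -0.7, 10.8]
opening: 0.0262
t 14.68 tcp [0.5501 0.0924 0.0549] jawyaw -26.39 xax [ 0.002  0.    -1.   ] F [ 2.4 -0.7 10.8] M [-0.38 -0.2   0.39] open 0.026150242614433834 q [-0.17  0.42 -0.14  1.99  0.09  0.73 -0.82]
w16 1975 0.0276 [565.  153.9  37.9  15.1  75.6] bearing 75.7
w17 1970 0.0275 [565.8 153.8  37.8  15.1  74.9] bearing 74.9
```

View pics/w17.png

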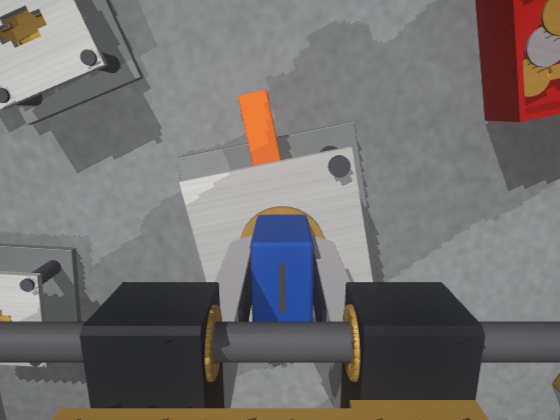

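```bash
python3 -m creep '[[0,0,0,0],[0,0,0,0],[0,0,0,0],[0,0,0,0]]'; python3 w.py w18; python3 mc.py w18; python3 - <<'E'
from h import *
s=save('scene','s18');im=cv2.imread('pics/s18.png');a=cv2.resize(im[140:250,260:370],None,fx=5,fy=5,interpolation=2);cv2.imwrite('pics/s18c.png',a)
E
```

```text
time_s: 15.22
tcp_pos: [0.5501, 0.0924, 0.0549]
ee_rot: [0.602, 0.372, -0.6, 0.373]
force: [-0.2, -1.6, 11.1]
opening: 0.0258
t 15.22 tcp [0.5501 0.0924 0.0549] jawyaw -26.39 xax [ 0.002  0.    -1.   ] F [-0.2 -1.6 11.1] M [-0.39 -0.29  0.45] open 0.025790713729553924 q [-0.17  0.42 -0.14  1.99  0.09  0.73 -0.82]
w18 1969 0.0275 [565.8 153.8  37.8  15.1  74.8] bearing 74.9
```

View pics/s18c.png

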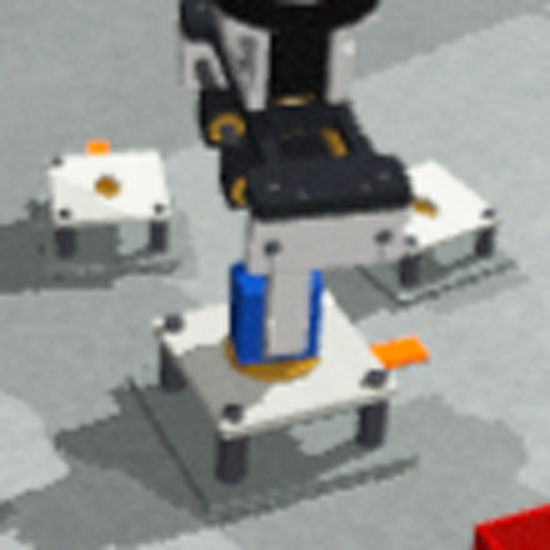

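View pics/s18.png

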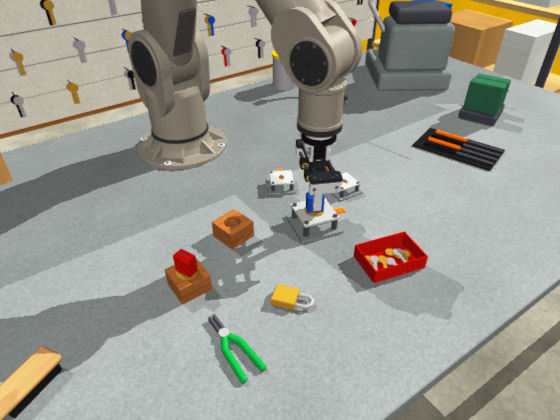

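The flange is on the plate, the cam is at its +y end stop and the other objects haven't moved, so I'm handing in.

```bash
python3 -c "
from plant import r
print(r.finish_job())"
```

```text
the job is handed in; nothing more can be done
None
```

I lifted the blue core out of its stand and put its pin through the slot in the largest frame. I pressed it down until the flange was on the plate, then turned it clockwise to the end stop. I handed it in at about 15 s of the 48 s, still holding it at a 23 N grip setting.

**Last checks**
- **Turn:** the cam bearing went from about 164.5° to 74.9°. The frame's +y is about 75°, so it is at the end stop, and the moment rose to about 0.4 N m there.
- **Seating:** the scene view shows the flange down on the plate. The measured push was steady at about 11 N.
- **Other objects:** the red core, padlock, pliers and key tray look unmoved in the scene view.

**Not quite as expected**
- **Camera disagreement:** the wrist and top cameras differed by about 1.5 mm in y. I used a position between them, and the pin went in with no measurable contact force.
- **Firm press:** I pressed to about 28 N for a moment while checking the seating. The head probably slid about 0.5 mm in the fingers, and I then eased off.
- **Extra tool turn:** the tool had to turn about 101° for the cam's 90°, roughly 0.2 rad of lag. That is more than the stated 0.07 rad of play; the rest is probably small slip or give in the grip.

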